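# Unlatch the casting tote's gate and hold it wide

### The job

Open the gate of the green casting tote so that the hubs can be taken out: squeeze the red catch fully home between tab and lug first, holding the squeeze for half a second, and only then the yellow catch in the same way. Then take the black post handle, swing the gate outwards past its detent to about a right angle, and finish while holding the handle so that the sprung gate stays wide and still: the program ends holding, do not let go. Leave the bolt bin, the screwdriver and the loose hub where they are.

Things in the scene. Friction and masses are not known exactly. Their poses are not given: they have to be found in the camera images.
- red_pinch (a point): squeeze point of the red catch, midway between its dark fixed lug (-y side) and its red sliding tab (+y side) as they stand unsqueezed, half-way up both, 127.5 mm above the table; axes parallel to the tote's. The outer faces of lug and tab are then 19 mm either side of it along y. The two catches stand 110 mm apart along y; which of the two is at +y varies
- red_tab (a joint): travel of the red tab towards its lug (along the tote's -y), m: about 0 at rest, 0.010 squeezed fully home (then 28 mm over both outer faces). It moves against about 4 N of friction and stays where it is left. Its nose reaches over the gate and blocks the gate until the tab has moved about 0.007
- red_lug: fixed dark lug of the red catch. Lug and red tab are like upright plates, each 24 mm in x, 9 mm in y, 35 mm tall (tops 145 mm above the table), on a flat base 10 mm high. The lug's centre is at (0, -14.5, 27.5) mm in this frame, whose axes are parallel to the tote's
- yellow_pinch (a point): squeeze point of the yellow catch, midway between its dark fixed lug (-y side) and its yellow sliding tab (+y side) as they stand unsqueezed, half-way up both, 127.5 mm above the table; axes parallel to the tote's. The outer faces of lug and tab are then 19 mm either side of it along y. The two catches stand 110 mm apart along y; which of the two is at +y varies
- yellow_tab (a joint): travel of the yellow tab towards its lug (along the tote's -y), m: about 0 at rest, 0.010 squeezed fully home (then 28 mm over both outer faces). It moves against about 4 N of friction and stays where it is left. Its nose reaches over the gate and blocks the gate until the tab has moved about 0.007
- yellow_lug: fixed dark lug of the yellow catch. Lug and yellow tab are like upright plates, each 24 mm in x, 9 mm in y, 35 mm tall (tops 145 mm above the table), on a flat base 10 mm high. The lug's centre is at (0, -14.5, 27.5) mm in this frame, whose axes are parallel to the tote's
- tote: green parts tote of hub castings, fixed to the bench, 300 x 300 x 112 mm. Origin on the table under the middle of its closed gate; the tote extends along +x, its gate side faces -x, z up. An aluminium rail along y (x 10 to 50 mm, top 100 mm high) carries both catches; the gate stands just in front of it; a flat sill 8 mm high lies before the gate (x to -65 mm)
- gate_hinge (a point): point on the gate's vertical hinge axis, 50 mm above the table, at x 0, y +120 mm in the tote's frame
- gate (a joint): angle of the blue gate (240 mm wide, top 95 mm high), rad: 0 closed, growing as its free (-y) end swings outwards to the tote's -x side, clockwise from above, to a stop at 1.6. A spring pulls it shut slowly (2 N at the handle when wide). A ball detent at 0.3 to 0.7 rad adds 2 to 3 N at the handle; let go beyond it, the gate swings back and rests half open on the detent
- gate_handle: upright round black post handle, 20 mm diameter, on the front of the gate; origin on its axis at grip height, 115 mm above the table, 25 mm below its top and 34 mm above the top of the steel arm that carries it. With the gate closed it stands at x -55, y -10 mm in the tote's frame, and it turns with the gate about the hinge, 141 mm from its axis
- bolt_bin: bystander: open blue bin of bolts, 100 x 130 x 55 mm, loose; origin under its middle
- driver: bystander: yellow and black power screwdriver lying along its x, about 240 x 34 x 39 mm, loose; origin under its middle
- spare_hub: bystander: loose aluminium hub casting, 48 mm diameter, 34 mm tall; origin under its middle

How it is judged:
On the way, in this order (a step that is already met when the one before it is completed fails the run):
1. the red catch is squeezed home between the fingers (value of joint red_tab above 0.008 m and contact force between the fingers and red_lug above 1 N and contact force between the fingers and red_catch above 2 N), for 0.2 s.
2. then the yellow catch is squeezed home between the fingers (value of joint yellow_tab above 0.008 m and contact force between the fingers and yellow_lug above 1 N and contact force between the fingers and yellow_catch above 2 N), for 0.2 s.
3. then the gate is swung past its detent (value of joint gate above 0.8 rad), for 0.1 s.
At the end, for the whole second after the job is handed in: The gate stands open by more than 1.2 rad (about 70 degrees) and still (under 0.1 rad/s) while the fingers hold its handle with more than 1.5 N; bin, screwdriver and loose hub are within 20 mm of where they were (value of joint gate above 1.2 rad and velocity of joint gate between -0.1 and 0.1 rad/s and contact force between the fingers and gate_handle above 1.5 N and distance of each of bolt_bin, driver, spare_hub from where it was at the start of the episode below 0.02 m); the arm keeps its last pose, push and grip.
It fails at once if the yellow catch is squeezed while the red one is not yet (value of joint yellow_tab above 0.005 m and value of joint red_tab below 0.005 m).
It fails at once if a bystander is disturbed by 20 mm or more (distance of any of bolt_bin, driver, spare_hub from where it was at the start of the episode above 0.02 m).
It also fails if it takes over 58 s, if anything falls off the work surface, if the arm or the gripper's body presses on something with over 40 N, if the wrist force passes 120 N, or if a joint passes its speed limit or range.

### The arm

A 6-joint arm with a two-finger parallel gripper is mounted at the origin on the work surface. World frame = base frame: x ahead of the robot, y to its left, z up, the work surface at z = 0. Lengths are in m, angles in rad, forces in N, time in s.
With the tool pointing down it reaches from about 0.275 to 0.875 m from the base axis. Payload 12.5 kg.
Tool frame: the origin (TCP) lies at the very end of the fingers, on their centre line; the grasp point (between the pads) lies 19 mm behind it; x points along the fingers, y is the direction in which the jaws open and shut, and the axes are right-handed (so a half turn about x gives the same grasp; the last joint's range is limited). The gripper opens to 85 mm and grips with 20 to 120 N. Pads are 22 mm wide; open, the fingers measure 114 mm over their backs; the gripper's body (76 mm by 85 mm) begins 54 mm behind the grasp point. The pads swing forward as they close: fully open they stand 13 mm farther back than shut.
Start: joints at [1.144, 0.351, 1.652, -0, 1.139, -0.085], TCP at [0.184, 0.518, 0.198] pointing down, gripper open.
Joint ranges: [-2.75, 2.75], [-0.79, 2.1], [0.01, 2.65], [-1.57, 4.71], [0.07, 3.14], [-2.87, 2.87]. Speed limits (rad/s): [2.22, 2.22, 2.79, 3.14, 3.14, 3.14].

### API

Orientations are given as a 3x3 rotation matrix whose columns are the frame's x, y, z axes.
In Python, from bench import manip gives the robot as it stands. Calls block until the motion is done:
- manip.move_ptp(position, orientation): joint-space move of the TCP to a pose.
- manip.move_l(position, attitude=None, max_speed=0.15): straight line of the TCP; attitude=None keeps the orientation; max_speed is the mean speed in m/s.
- manip.move_j(angles): joint-space move.
- manip.set_gripper(opening, effort=None): opening from 0.0 (shut) to 1.0 (fully open); effort is the grip in N (None keeps the last); returns when the fingers have stopped.
- manip.dwell(seconds).
- manip.inverse_kinematics(position, orientation): joint angles nearest the present ones, or None.
- manip.grab_frame(name): name is "scene" or "side" or "wrist"; returns (picture, depth): 384x512x3 uint8, red, green, blue; 384x512 float32, m along the optical axis (not along the pixel's ray), 0 where there is no reading.
- manip.get_calibration(name): a dict with "camera_matrix" (3x3 intrinsics, pixels), "R" (3x3) and "t" (3): a world point X has camera coordinates R X + t. Camera axes: x right, y down, z forward; pixel columns grow to the right and rows downward; lengths in m; the calibration is good to about 2 mm. A picture is of the moment at which its call begins: read the wrist's pose just before it. get_calibration takes no time and is no camera call; for the wrist camera it gives the pose at the moment of the call.
A pose or a line that the arm cannot do raises manip.Unreachable and nothing moves.
- manip.sign_off(): hands the job in, once; it reports no verdict.
Trained networks look in the newest picture that a camera, given by its name, has taken for a name from the list of things; names that differ only in an ending like _2 or _b are one class to them, and where a whole thing is asked for, a point or a joint stands for the part that bears it (a point fixed in the world has none). Each returns a list of dicts, best first, with "confidence" (0 to 1); they miss things now and then, are a little off and sometimes report something else, mostly with a low value. They report only what shows in the picture. A call takes as long as a camera call.
- manip.look_for(camera, name): "at" ([x, y, z] in m, in world coordinates, good to about 4 mm: the middle of the surface that is visible of it).
Readings, each from a call of its own:
- manip.current_time(): time.
- manip.current_qpos(): joint angles.
- manip.current_joint_vel(): joint speeds.
- manip.current_joint_torque(): joint torques, N m.
- manip.current_ee_pos(): TCP position.
- manip.current_tcp_rot(): TCP orientation.
- manip.current_force(): force on the tool from outside, world axes, zero at the start.
- manip.current_ft_torque(): the same for the moment, N m.
- manip.current_grip_width(): opening from 0.0 (shut) to 1.0 (fully open).
Only numpy, scipy, OpenCV 4.12 (cv2) and the standard library are available. Lean on these libraries where they do the work, as an engineer would, in place of code of your own. Each camera call takes 0.05 s, during which the arm holds its last target.

## Working session

There is one attempt and no reset: what is moved stays moved. The work goes in short steps, each a Python script; the robot and the scene stay as the last script left them, time stands still between calls to the robot, and variables do not carry over. Pictures are saved under pics/ and viewed, and the job is handed in when it is done.

```bash
ls; mkdir -p pics; python3 - <<'E'
from bench import manip
import cv2, numpy as np
ims=[]
for c in ["scene","side","wrist"]:
    p,d=manip.grab_frame(c); cv2.imwrite(f"pics/{c}0.png",p[:,:,::-1]); np.savez(f"pics/{c}0.npz",p=p,d=d,**manip.get_calibration(c))
for n in ["red_pinch","yellow_pinch","red_lug","yellow_lug","tote","gate_handle","gate_hinge","gate","red_tab","yellow_tab","bolt_bin","driver","spare_hub"]:
    for c in ["scene","side"]:
        try: r=manip.look_for(c,n)
        except Exception as e: print(n,c,e); continue
        print(n,c,[(np.round(x["at"],3).tolist(),round(x["confidence"],2)) for x in r[:3]])
print(manip.current_time())
E
```

```text
pics
red_pinch scene [([0.633, -0.174, 0.113], 0.7)]
red_pinch side [([0.631, -0.194, 0.124], 0.71)]
yellow_pinch scene [([0.662, -0.066, 0.106], 0.75)]
yellow_pinch side [([0.653, -0.081, 0.116], 0.64)]
red_lug scene [([0.639, -0.189, 0.132], 0.69), ([0.595, -0.4, 0.033], 0.21)]
red_lug side [([0.63, -0.192, 0.132], 0.65)]
yellow_lug scene [([0.663, -0.08, 0.134], 0.48)]
yellow_lug side [([0.652, -0.084, 0.133], 0.73), ([0.622, -0.16, 0.126], 0.31)]
tote scene [([0.796, -0.16, 0.065], 0.56)]
tote side [([0.761, -0.195, 0.06], 0.67)]
gate_handle scene [([0.566, -0.113, 0.106], 0.54)]
gate_handle side [([0.564, -0.121, 0.102], 0.81)]
gate_hinge scene [([0.787, -0.156, 0.059], 0.61)]
gate_hinge side [([0.763, -0.19, 0.06], 0.85), ([0.592, -0.336, 0.03], 0.73)]
gate scene [([0.614, -0.11, 0.034], 0.69), ([0.555, 0.177, 0.016], 0.37)]
gate side [([0.599, -0.124, 0.096], 0.86)]
red_tab scene [([0.637, -0.16, 0.124], 0.59)]
red_tab side [([0.596, -0.126, 0.099], 0.63), ([0.618, -0.162, 0.124], 0.5)]
yellow_tab scene [([0.666, -0.052, 0.128], 0.69), ([0.792, -0.155, 0.058], 0.56)]
yellow_tab side [([0.65, -0.055, 0.126], 0.71)]
bolt_bin scene [([0.596, -0.398, 0.032], 0.75)]
bolt_bin side [([0.592, -0.336, 0.032], 0.97)]
driver scene [([0.786, 0.084, 0.033], 0.68)]
driver side []
spare_hub scene [([0.552, 0.177, 0.016], 0.69)]
spare_hub side [([0.545, 0.165, 0.019], 0.64)]
1.45
```

View pics/scene0.png

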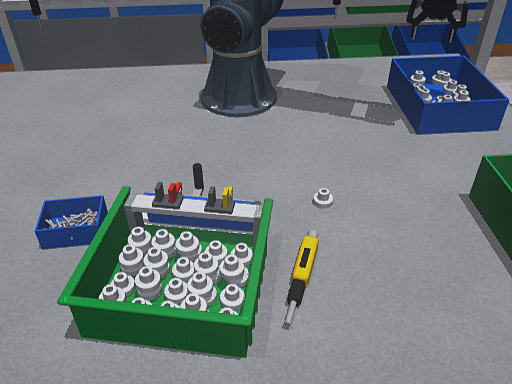

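View pics/side0.png

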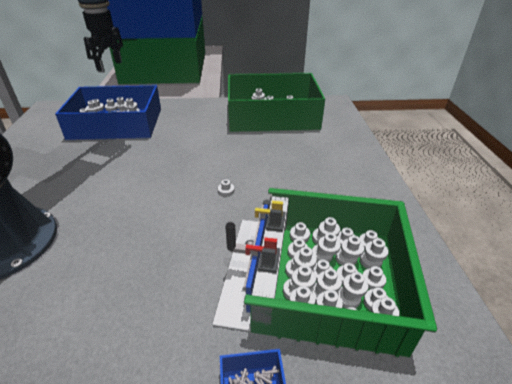

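The scene picture shows red at about (168,192), yellow at (222,198), the black post at (197,177), and the tote yawed about -14°. The hub at (323,197), driver at (300,275) and bin at (72,222) are clear of the gate. I'll take a closer wrist view next.

```bash
cat > h.py <<'E'
import numpy as np, cv2
from bench import manip
def rot(yaw):  # tool down, jaw axis y along tote y with given yaw
    y=np.array([-np.sin(yaw),np.cos(yaw),0]); x=np.array([0,0,-1.]); z=np.cross(x,y)
    return np.column_stack([x,y,z])
def cloud(f):
    a=np.load(f); p,d,K,R,t=a['p'],a['d'],a['camera_matrix'],a['R'],a['t']
    v,u=np.indices(d.shape); 
    c=np.stack([(u-K[0,2])/K[0,0]*d,(v-K[1,2])/K[1,1]*d,d],-1)
    return p.astype(int),(c-t)@R,d>0
def snap(c,n):
    cal=manip.get_calibration(c); p,d=manip.grab_frame(c); cv2.imwrite(f"pics/{n}.png",p[:,:,::-1]); np.savez(f"pics/{n}.npz",p=p,d=d,**cal)
E
python3 - <<'E'
from h import *
print(manip.current_tcp_rot().round(2).tolist())
c=manip.get_calibration("wrist"); print((-c['R'].T@c['t']-manip.current_ee_pos()).round(3), c['R'].round(2).tolist(), c['camera_matrix'].round(0).tolist())
for yaw in (-.24,-.24+np.pi):
    for z in (.2,.3,.35): print(yaw,z,manip.inverse_kinematics([.61,-.12,z],rot(yaw)))
for n in ("scene0","side0"):
    p,X,ok=cloud(f"pics/{n}.npz"); r,g,b=p[...,0],p[...,1],p[...,2]
    near=ok&(X[...,0]>.5)&(X[...,0]<.75)&(X[...,1]>-.3)&(X[...,1]<.05)
    for nm,m in dict(red=(r>130)&(g<60)&(X[...,2]>.105),yel=(r>150)&(g>130)&(b<80)&(X[...,2]>.105),dark=(p.max(-1)<80)&(X[...,2]>.10),blk=(p.max(-1)<50)&(X[...,2]>.085)&(X[...,0]<.6)).items():
        q=X[near&m]; print(n,nm,len(q), q.min(0).round(3),q.max(0).round(3),np.median(q,0).round(3)) if len(q) else 0
E
```

```text
[[-0.0, 0.34, 0.94], [0.0, 0.94, -0.34], [-1.0, 0.0, -0.0]]
[-0.071  0.024  0.177] [[0.33, 0.94, 0.0], [0.9, -0.32, 0.3], [0.28, -0.1, -0.96]] [[343.0, 0.0, 257.0], [0.0, 343.0, 193.0], [0.0, 0.0, 1.0]]
-0.24 0.2 [-2.69106883e-01  4.79230684e-01  1.45229656e+00 -4.44089210e-16
  1.21006541e+00 -1.59990321e+00]
-0.24 0.3 [-2.69106883e-01  4.08520105e-01  1.31633859e+00 -4.44089210e-16
  1.41673396e+00 -1.59990321e+00]
-0.24 0.35 [-2.69106883e-01  3.88396205e-01  1.22935569e+00 -4.44089210e-16
  1.52384076e+00 -1.59990321e+00]
2.901592653589793 0.2 [-2.69106883e-01  4.79230684e-01  1.45229656e+00 -4.44089210e-16
  1.21006541e+00  1.54168944e+00]
2.901592653589793 0.3 [-2.69106883e-01  4.08520105e-01  1.31633859e+00 -4.44089210e-16
  1.41673396e+00  1.54168944e+00]
2.901592653589793 0.35 [-2.69106883e-01  3.88396205e-01  1.22935569e+00 -4.44089210e-16
  1.52384076e+00  1.54168944e+00]
scene0 red 61 [ 0.59  -0.169  0.119] [ 0.649 -0.15   0.149] [ 0.628 -0.159  0.145]
scene0 yel 54 [ 0.615 -0.061  0.119] [ 0.673 -0.042  0.148] [ 0.651 -0.052  0.146]
scene0 dark 776 [ 0.552 -0.294  0.1  ] [0.749 0.025 0.148] [ 0.645 -0.148  0.111]
scene0 blk 185 [ 0.552 -0.259  0.085] [ 0.594 -0.104  0.142] [ 0.567 -0.113  0.117]
side0 red 73 [ 0.59  -0.169  0.117] [ 0.642 -0.153  0.146] [ 0.613 -0.16   0.119]
side0 yel 51 [ 0.612 -0.063  0.117] [ 0.668 -0.045  0.146] [ 0.638 -0.053  0.119]
side0 dark 812 [ 0.549 -0.3    0.1  ] [0.749 0.022 0.146] [ 0.635 -0.122  0.115]
side0 blk 150 [ 0.551 -0.125  0.085] [ 0.566 -0.111  0.141] [ 0.558 -0.123  0.116]
```

```bash
python3 - <<'E'
from h import *
manip.move_ptp([.615,-.12,.26],rot(-.24))
snap("wrist","w1")
for n in ["red_pinch","yellow_pinch","red_lug","yellow_lug","gate_handle"]:
    r=manip.look_for("wrist",n); print(n,[(np.round(x["at"],3).tolist(),round(x["confidence"],2)) for x in r[:3]])
print(manip.current_time(), manip.current_force().round(2), manip.current_grip_width())
p,X,ok=cloud("pics/w1.npz"); r,g,b=p[...,0],p[...,1],p[...,2]
for nm,m in dict(red=(r>130)&(g<60)&(X[...,2]>.105),yel=(r>150)&(g>130)&(b<80)&(X[...,2]>.105)).items():
    q=X[ok&m]; print(nm,len(q), q.min(0).round(3),q.max(0).round(3))
E
```

```text
red_pinch [([0.623, -0.166, 0.114], 0.68)]
yellow_pinch [([0.647, -0.067, 0.114], 0.94)]
red_lug [([0.62, -0.19, 0.136], 0.58)]
yellow_lug [([0.647, -0.082, 0.143], 0.69)]
gate_handle [([0.581, -0.117, 0.082], 0.76), ([0.697, -0.134, 0.051], 0.35)]
4.475 [-0.51 -0.11 -0.13] 1.0007869271649201
red 519 [ 0.588 -0.17   0.118] [ 0.647 -0.151  0.147]
yel 575 [ 0.612 -0.063  0.109] [ 0.677 -0.043  0.147]
```

View pics/w1.png

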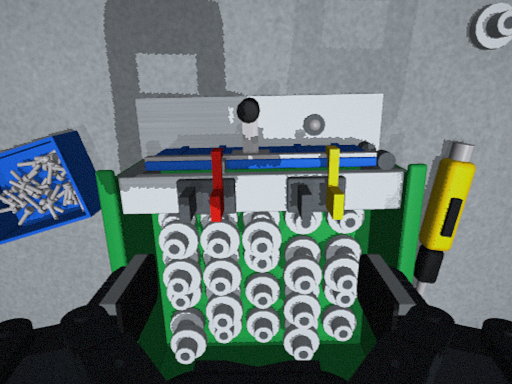

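The picture shows red tab/nose at (216,190), yellow at (336,185), their lugs to the left at (188,200) and (304,205), and the post top at (248,110). I'll fit the pose from the top faces of the tabs, the lugs and the post.

```bash
python3 - <<'E'
from h import *
p,X,ok=cloud("pics/w1.npz"); r,g,b=p[...,0],p[...,1],p[...,2]
top=ok&(X[...,2]>.140)&(X[...,2]<.15)&(X[...,0]>.6)&(X[...,0]<.7)&(X[...,1]>-.25)&(X[...,1]<0.)
n,l,st,ce=cv2.connectedComponentsWithStats(top.astype(np.uint8))
C=[]
for i in range(1,n):
    if st[i,4]<40: continue
    q=X[l==i]; R=cv2.minAreaRect((q[:,:2]*1000).astype(np.float32)); print(st[i,4],ce[i].round(0),np.round(R[0],1),np.round(R[1],1),round(R[2],1),q[:,2].mean().round(4),p[l==i].mean(0).round(0)); 
post=ok&(X[...,2]>.13)&(X[...,0]<.59)&(X[...,0]>.52)&(abs(X[...,1]+.12)<.04)
q=X[post]; print("post",len(q),cv2.minEnclosingCircle((q[:,:2]*1000).astype(np.float32)),q[:,2].max())
# rail top yaw
rl=ok&(abs(X[...,2]-.1)<.004)&(p.min(-1)>150)&(X[...,0]>.58)&(X[...,0]<.7)&(X[...,1]>-.28)&(X[...,1]<.03)
R=cv2.minAreaRect((X[rl][:,:2]*1000).astype(np.float32)); print("rail",rl.sum(),R)
E
```

```text
286 [305. 207.] [652.9 -84.7] [ 9.1 24.6] 77.2 0.1453 [85. 91. 96.]
304 [337. 206.] [659.1 -56.8] [ 9.4 24.4] 77.2 0.1453 [185. 189.  27.]
288 [215. 208.] [ 635.  -164.7] [ 9.2 23.8] 77.3 0.1452 [168.  29.  24.]
301 [184. 209.] [ 629.3 -191.9] [ 9.6 24.3] 77.8 0.1452 [74. 79. 84.]
post 628 ((571.053466796875, -133.37664794921875), 31.000659942626953) 0.38023299509227704
rail 5354 ((644.195556640625, -124.17579650878906), (287.6875915527344, 39.978939056396484), 77.47016906738281)
```

```bash
cat >> h.py <<'E'
YAW=-.219
ex=np.array([np.cos(YAW),np.sin(YAW),0]); ey=np.array([-np.sin(YAW),np.cos(YAW),0]); ez=np.array([0,0,1.])
RED=np.array([.63215,-.1783,0]); YEL=np.array([.656,-.07075,0])
O=(RED+YEL)/2-.03*ex
def st(n):
    print(n,"t",manip.current_time(),"F(tote)",(np.array([ex,ey,ez])@manip.current_force()).round(1),"w",round(manip.current_grip_width(),3),manip.current_ee_pos().round(4))
E
python3 - <<'E'
from h import *
print(O)
P=RED-.005*ey
manip.set_gripper(.7,30)
manip.move_ptp(P+.19*ez,rot(YAW))
manip.move_l(P+.114*ez,max_speed=.08)
st("down")
manip.set_gripper(0.0,30)
st("shut"); manip.dwell(.6); st("held"); snap("wrist","w2"); snap("scene","s2")
E
```

```text
[ 0.61479154 -0.11800739  0.        ]
down t 6.425 F(tote) [ 0.2  1.1 -0.2] w 0.7 [ 0.6314 -0.1833  0.1146]
shut t 7.0167 F(tote) [-0.4 -0.2 -0.5] w 0.003 [ 0.6311 -0.1832  0.114 ]
held t 7.6167 F(tote) [ 0.1  0.  -0.3] w 0.005 [ 0.631  -0.1832  0.114 ]
```

View pics/w2.png

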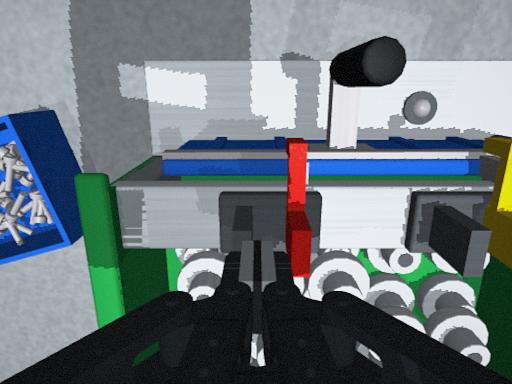

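```bash
python3 - <<'E'
from h import *
for n in ("w2","s2"):
    a=np.load(f"pics/{n}.npz");K,R,t=a['camera_matrix'],a['R'],a['t']
    for nm,q in dict(tcp=[.631,-.1832,.114],grasp=[.631,-.1832,.133],red=RED+.145*ez).items():
        c=R@q+t; uv=K@c/c[2]; print(n,nm,uv[:2].round(0),c[2].round(3))
p=cv2.imread("pics/s2.png"); cv2.imwrite("pics/s2z.png",cv2.resize(p[120:260,90:290],None,fx=4,fy=4,interpolation=cv2.INTER_CUBIC))
p,X,ok=cloud("pics/w2.npz")
for v in range(195,300,10): print(v,[(X[v,u]*1000).round(0).tolist() for u in (243,270,300)])
E
```

```text
w2 tcp [259. 228.] 0.191
w2 grasp [260. 242.] 0.173
w2 red [271. 253.] 0.161
s2 tcp [163. 198.] 0.991
s2 grasp [162. 191.] 0.979
s2 red [164. 186.] 0.971
195 [[612.0, -188.0, 109.0], [615.0, -174.0, 109.0], [615.0, -158.0, 120.0]]
205 [[617.0, -190.0, 110.0], [621.0, -175.0, 110.0], [621.0, -159.0, 120.0]]
215 [[618.0, -189.0, 125.0], [626.0, -176.0, 111.0], [624.0, -160.0, 126.0]]
225 [[618.0, -188.0, 139.0], [632.0, -177.0, 110.0], [623.0, -162.0, 140.0]]
235 [[620.0, -189.0, 146.0], [638.0, -179.0, 111.0], [626.0, -163.0, 146.0]]
245 [[620.0, -188.0, 156.0], [622.0, -177.0, 157.0], [631.0, -164.0, 145.0]]
255 [[619.0, -188.0, 167.0], [622.0, -177.0, 166.0], [636.0, -165.0, 145.0]]
265 [[620.0, -188.0, 174.0], [622.0, -178.0, 174.0], [641.0, -166.0, 146.0]]
275 [[619.0, -187.0, 182.0], [622.0, -178.0, 181.0], [646.0, -167.0, 145.0]]
285 [[619.0, -187.0, 190.0], [620.0, -178.0, 190.0], [706.0, -168.0, 61.0]]
295 [[619.0, -186.0, 196.0], [621.0, -178.0, 195.0], [623.0, -169.0, 196.0]]
```

View pics/s2z.png

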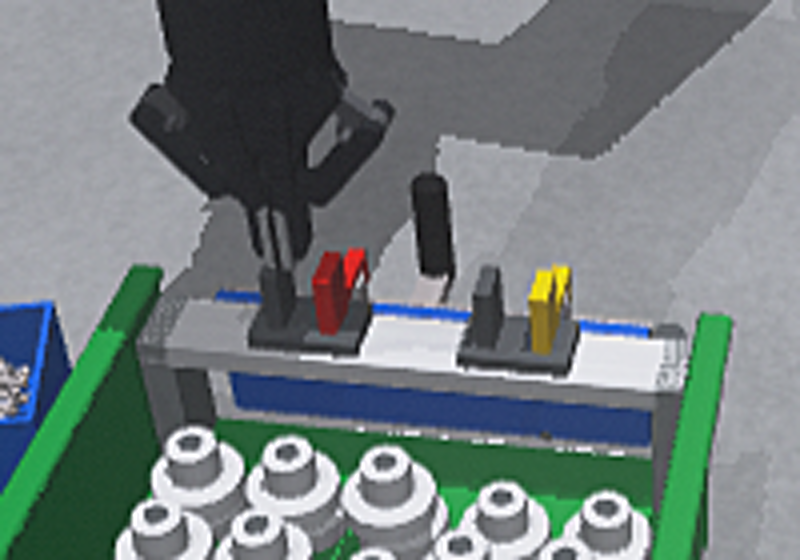

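```bash
python3 - <<'E'
from h import *
p,X,ok=cloud("pics/w2.npz")
for v in range(225,262,3): print(v,[(X[v,u]*1000).round(0).astype(int).tolist() for u in (238,246,252,257,262,267)])
im=cv2.imread("pics/w2.png"); cv2.imwrite("pics/w2z.png",cv2.resize(im[170:320,180:350],None,fx=4,fy=4,interpolation=cv2.INTER_CUBIC))
print(manip.current_qpos(), manip.current_tcp_rot().round(3).tolist())
p,X,ok=cloud("pics/s2.npz")
for v in range(165,205,3): print(v,[(X[v,u]*1000).round(0).astype(int).tolist() for u in (156,160,163)])
snap("side","d2")
im=cv2.imread("pics/d2.png"); cv2.imwrite("pics/d2z.png",cv2.resize(im[150:300,180:340],None,fx=4,fy=4,interpolation=cv2.INTER_CUBIC))
E
```

```text
225 [[617, -191, 138], [618, -187, 138], [630, -187, 111], [630, -184, 111], [632, -182, 109], [632, -179, 111]]
228 [[617, -191, 143], [618, -187, 143], [632, -188, 111], [632, -185, 111], [633, -182, 110], [634, -179, 111]]
231 [[617, -190, 146], [618, -187, 147], [634, -188, 110], [634, -185, 110], [635, -182, 111], [635, -180, 111]]
234 [[619, -191, 145], [620, -187, 145], [635, -188, 111], [636, -186, 111], [637, -183, 111], [637, -180, 111]]
237 [[621, -191, 145], [621, -188, 146], [637, -189, 112], [638, -186, 111], [639, -183, 110], [639, -180, 112]]
240 [[622, -192, 145], [622, -188, 146], [639, -189, 111], [640, -187, 110], [640, -184, 112], [641, -181, 111]]
243 [[623, -192, 147], [620, -187, 154], [621, -184, 155], [621, -182, 155], [621, -180, 155], [621, -178, 157]]
246 [[624, -192, 146], [620, -187, 158], [620, -184, 158], [621, -182, 158], [621, -180, 158], [621, -178, 159]]
249 [[626, -193, 145], [620, -187, 161], [620, -184, 161], [621, -182, 160], [621, -180, 161], [622, -178, 160]]
252 [[623, -191, 156], [620, -187, 163], [620, -184, 164], [621, -182, 163], [621, 
[... 655 characters left out ...]
[636, -188, 187], [647, -178, 195], [645, -173, 193]]
174 [[642, -188, 184], [644, -180, 185], [639, -174, 181]]
177 [[643, -188, 178], [644, -180, 178], [641, -175, 175]]
180 [[641, -190, 169], [645, -181, 171], [642, -176, 169]]
183 [[641, -191, 161], [643, -183, 162], [640, -177, 160]]
186 [[643, -191, 155], [643, -184, 155], [642, -178, 153]]
189 [[642, -193, 147], [635, -186, 140], [460, -210, 1]]
192 [[643, -193, 140], [635, -187, 133], [619, -184, 120]]
195 [[641, -195, 131], [637, -188, 127], [625, -184, 116]]
198 [[641, -196, 123], [640, -188, 121], [629, -184, 111]]
201 [[636, -198, 110], [643, -189, 116], [639, -183, 112]]
204 [[644, -197, 109], [647, -189, 111], [647, -183, 111]]
```

View pics/w2z.png

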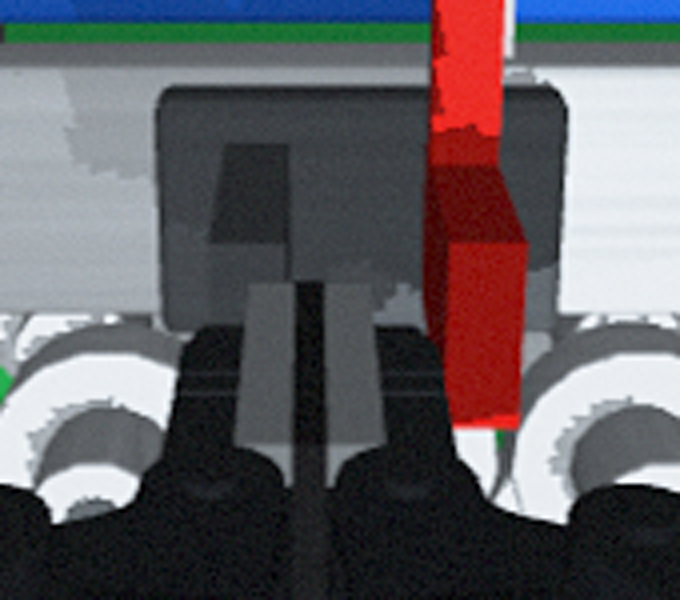

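View pics/d2z.png

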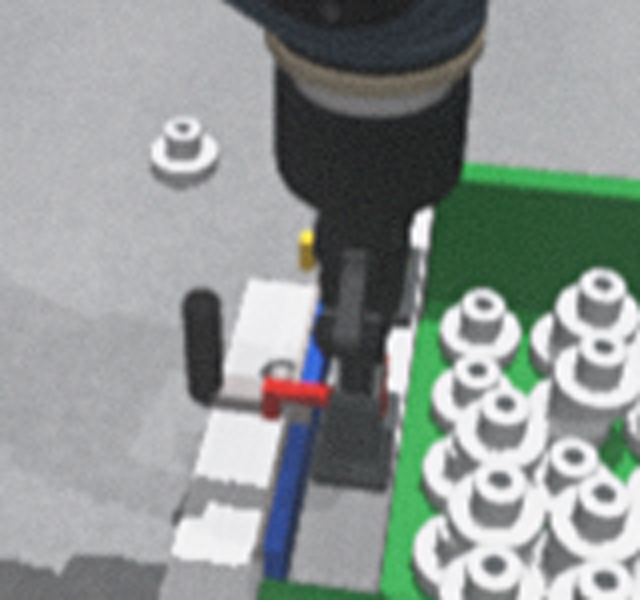

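The fingers shut on air. The wrist and scene depths both put the real fingertips at z≈0.153 while the reported TCP is 0.114, so the TCP sits about 39 mm beyond the fingers. x and y agree. I'll correct for this, reopen, and go down in guarded steps.

```bash
cat >> h.py <<'E'
DZ=-.0385   # commanded z = wanted tip z + DZ
E
python3 - <<'E'
from h import *
P=RED-.005*ey
manip.set_gripper(.7,30); st("open")
for z in (.13,.1175):
    manip.move_l(P+(z+DZ)*ez,max_speed=.06); st(z)
    if abs(manip.current_force()[2])>5: break
snap("wrist","w3"); snap("scene","s3")
im=cv2.imread("pics/w3.png"); s=cv2.imread("pics/s3.png")
cv2.imwrite("pics/c3.png",np.hstack([cv2.resize(im[150:350,100:400],(400,267)),cv2.resize(s[140:240,100:250],(400,267))]))
E
```

```text
open t 8.3667 F(tote) [ 0.  -0.1 -0.3] w 0.7 [ 0.6311 -0.1832  0.114 ]
0.13 t 8.8917 F(tote) [ 0.7  0.7 -0.2] w 0.701 [ 0.631  -0.1831  0.0912]
0.1175 t 9.25 F(tote) [ 0.7 -0.7  0.7] w 0.701 [ 0.6308 -0.1831  0.0785]
```

View pics/c3.png

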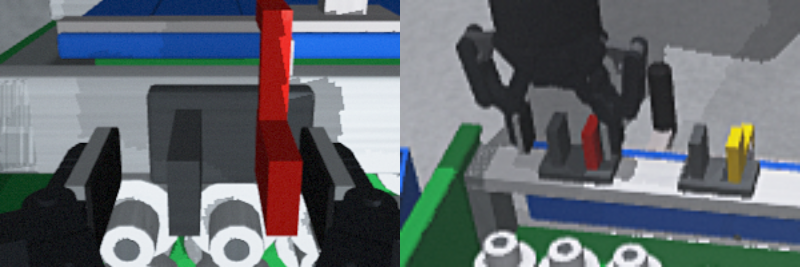

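The left half shows the pads on either side of the lug and red tab, at the right height. Closing now.

```bash
python3 - <<'E'
from h import *
manip.set_gripper(0.0,40); st("shut"); manip.dwell(.7); st("held"); snap("wrist","w4")
im=cv2.imread("pics/w4.png"); cv2.imwrite("pics/c4.png",cv2.resize(im[150:350,100:400],(600,400)))
E
```

```text
shut t 9.7417 F(tote) [-0.5 11.1  7.7] w 0.312 [ 0.6319 -0.1814  0.08  ]
held t 10.4417 F(tote) [-0.4 10.3  7.4] w 0.314 [ 0.6319 -0.1814  0.08  ]
```

View pics/c4.png

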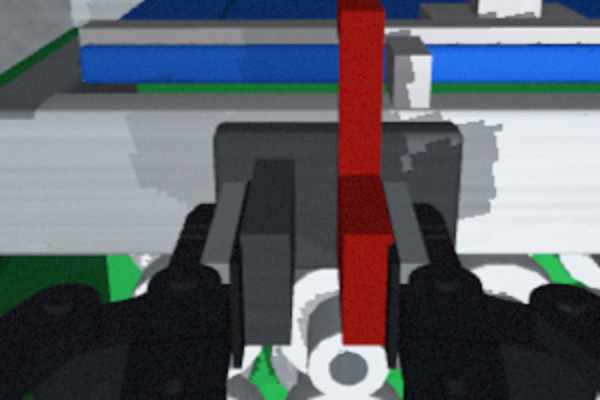

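```bash
python3 - <<'E'
from h import *
p,X,ok=cloud("pics/w4.npz")
T=(X-RED)@np.array([ex,ey,ez]).T*1000
for v in (240,250,258,265,275,285,300):
    print(v,[(u,T[v,u].round(0).astype(int).tolist()) for u in range(196,320,6)])
E
```

```text
240 [(196, [-2, -35, 101]), (202, [-2, -32, 101]), (208, [-6, -27, 111]), (214, [-6, -25, 110]), (220, [-6, -22, 111]), (226, [-12, -18, 123]), (232, [-12, -15, 122]), (238, [-12, -13, 122]), (244, [-12, -10, 123]), (250, [-6, -8, 111]), (256, [-6, -5, 110]), (262, [-6, -2, 111]), (268, [-8, 0, 115]), (274, [-11, 3, 122]), (280, [-12, 5, 123]), (286, [-12, 8, 123]), (292, [-6, 12, 110]), (298, [-7, 14, 111]), (304, [-6, 17, 111]), (310, [-6, 20, 111]), (316, [-6, 23, 111])]
250 [(196, [4, -35, 100]), (202, [4, -32, 101]), (208, [-1, -28, 110]), (214, [-9, -22, 127]), (220, [-10, -20, 128]), (226, [-12, -17, 132]), (232, [-12, -15, 132]), (238, [-12, -12, 132]), (244, [-12, -10, 132]), (250, [-1, -8, 111]), (256, [-1, -5, 111]), (262, [-1, -2, 110]), (268, [-5, 0, 118]), (274, [-12, 2, 132]), (280, [-12, 5, 132]), (286, [-12, 7, 133]), (292, [-10, 10, 129]), (298, [-10, 12, 127]), (304, [-10, 15, 129]), (310, [-1, 20, 110]), (316, [-1, 23, 111])]
258 [(196, [-6, -30, 128]), (202, [-6, -28, 127]), (208, [-10, -24, 135]), (214, [-10, -22, 135]), (220, [-10, -19, 136]), (226, [-12, -16, 
[... 1528 characters left out ...]
(256, [49, -5, 60]), (262, [49, -1, 61]), (268, [11, 0, 120]), (274, [-4, 2, 145]), (280, [-5, 4, 146]), (286, [-5, 6, 146]), (292, [-5, 8, 147]), (298, [-9, 10, 152]), (304, [-9, 12, 153]), (310, [-11, 13, 155]), (316, [-12, 15, 157])]
300 [(196, [-11, -24, 164]), (202, [-11, -22, 164]), (208, [-11, -20, 165]), (214, [-3, -20, 153]), (220, [0, -18, 148]), (226, [2, -16, 146]), (232, [3, -14, 145]), (238, [2, -12, 146]), (244, [2, -10, 145]), (250, [60, -9, 62]), (256, [60, -5, 62]), (262, [60, -1, 62]), (268, [58, 3, 64]), (274, [1, 2, 146]), (280, [2, 4, 145]), (286, [2, 6, 146]), (292, [2, 9, 145]), (298, [-3, 10, 153]), (304, [-11, 10, 165]), (310, [-11, 12, 165]), (316, [-11, 14, 164])]
```

Red is home: lug spans y −19 to −10 mm, tab 0 to +9 mm, both pads touching. Now yellow.

```bash
python3 - <<'E'
from h import *
manip.set_gripper(.7,40)
manip.move_l(RED-.005*ey+(.165+DZ)*ez,max_speed=.12)
P=YEL-.0035*ey
manip.move_l(P+(.165+DZ)*ez,max_speed=.12)
manip.move_l(P+(.1175+DZ)*ez,max_speed=.06); st("down")
manip.set_gripper(0.0,40); st("shut"); manip.dwell(.7); st("held"); snap("wrist","w5")
im=cv2.imread("pics/w5.png"); cv2.imwrite("pics/c5.png",cv2.resize(im[150:350,60:360],(600,400)))
p,X,ok=cloud("pics/w5.npz")
T=(X-YEL)@np.array([ex,ey,ez]).T*1000
for v in (250,265): print(v,[(u,T[v,u].round(0).astype(int).tolist()) for u in range(196,320,6)])
E
```

```text
down t 13.4833 F(tote) [-0.1  0.3  0.2] w 0.699 [ 0.6555 -0.0742  0.0794]
shut t 13.875 F(tote) [-1.8  1.6  6. ] w 0.312 [ 0.6558 -0.0739  0.0799]
held t 14.575 F(tote) [-0.9  1.7  4.9] w 0.317 [ 0.6558 -0.0739  0.08  ]
250 [(196, [3, -35, 102]), (202, [4, -32, 101]), (208, [-1, -28, 110]), (214, [-9, -23, 127]), (220, [-10, -20, 128]), (226, [-12, -17, 132]), (232, [-12, -15, 132]), (238, [-12, -12, 133]), (244, [-12, -10, 131]), (250, [-1, -8, 111]), (256, [-2, -5, 112]), (262, [-1, -2, 111]), (268, [-5, 0, 118]), (274, [-12, 2, 132]), (280, [-74, -5, 257]), (286, [-12, 7, 132]), (292, [-10, 10, 128]), (298, [-10, 12, 128]), (304, [-10, 15, 128]), (310, [-1, 20, 110]), (316, [-1, 23, 111])]
265 [(196, [-6, -29, 133]), (202, [-6, -27, 133]), (208, [-9, -23, 139]), (214, [-10, -21, 141]), (220, [-74, -5, 257]), (226, [-12, -16, 145]), (232, [-11, -14, 143]), (238, [-12, -12, 145]), (244, [-11, -9, 142]), (250, [7, -8, 110]), (256, [7, -5, 110]), (262, [7, -2, 111]), (268, [1, 0, 121]), (274, [-12, 2, 143]), (280, [-12, 4, 144]), (286, [-11, 6, 143]), (292, [-11, 8, 143]), (298, [-10, 11, 140]), (304, [-10, 13, 141]), (310, [-6, 17, 133]), (316, [-6, 19, 133])]
```

View pics/c5.png

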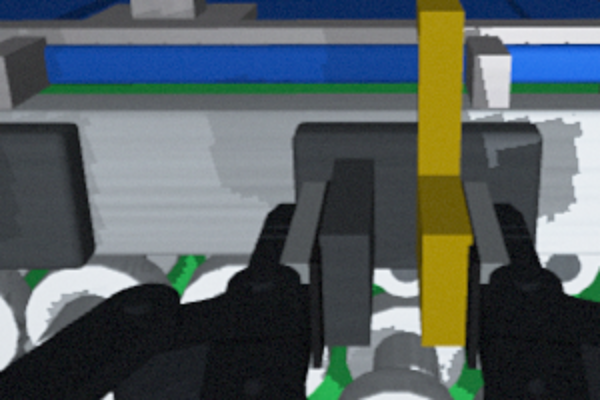

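Yellow is home in the same way (tab 0 to +9 mm, lug −19 to −10 mm). Now the handle.

```bash
cat >> h.py <<'E'
HINGE=O+.120*ey
def hp(a,z,r=1.0):
    v=np.array([-.055,-.130]); c,s=np.cos(-a),np.sin(-a)
    w=np.array([c*v[0]-s*v[1],s*v[0]+c*v[1]])*r
    return HINGE+w[0]*ex+w[1]*ey+(z+DZ)*ez
E
python3 - <<'E'
from h import *
for a in np.arange(0,1.5,.2): print(round(a,1),hp(a,.1).round(3),np.round(manip.inverse_kinematics(hp(a,.1),rot(YAW-a)),2))
manip.set_gripper(.7,40)
manip.move_l(YEL-.0035*ey+(.175+DZ)*ez,max_speed=.12)
manip.move_l(hp(0,.175),rot(YAW),max_speed=.15)
snap("wrist","w6"); 
manip.move_l(hp(0,.100),max_speed=.08); st("down")
snap("wrist","w7"); snap("side","d7")
im=cv2.imread("pics/w7.png"); s=cv2.imread("pics/d7.png")
cv2.imwrite("pics/c7.png",np.hstack([cv2.resize(im[100:350,60:435],(400,267)),cv2.resize(s[160:310,180:405],(400,267))]))
E
```

```text
0.0 [ 0.559 -0.116  0.062] [-0.29  0.56  1.71 -0.    0.88 -1.64]
0.2 [ 0.538 -0.097  0.062] [-0.26  0.52  1.77 -0.    0.85 -1.42]
0.4 [ 0.521 -0.075  0.062] [-0.23  0.49  1.83 -0.    0.82 -1.18]
0.6 [ 0.508 -0.049  0.062] [-0.19  0.47  1.87 -0.    0.8  -0.94]
0.8 [ 0.501 -0.022  0.062] [-0.14  0.46  1.89 -0.    0.79 -0.69]
1.0 [0.5   0.006 0.062] [-0.08  0.46  1.89 -0.    0.79 -0.43]
1.2 [0.504 0.034 0.062] [-0.03  0.46  1.88 -0.    0.8  -0.18]
1.4 [0.514 0.06  0.062] [ 0.03  0.48  1.85 -0.    0.81  0.08]
down t 17.6667 F(tote) [ 0.8  0.4 -0.2] w 0.701 [ 0.5593 -0.1159  0.062 ]
```

View pics/c7.png

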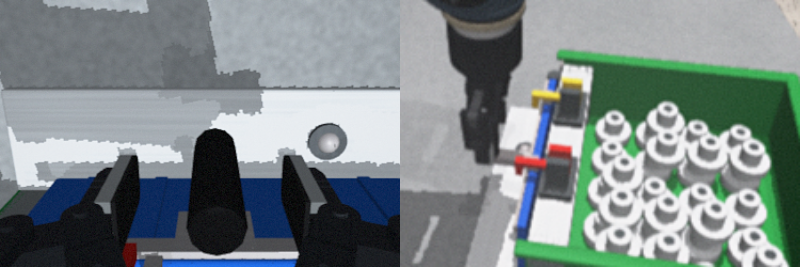

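```bash
python3 - <<'E'
from h import *
for n in ("w6","w7"):
    p,X,ok=cloud(f"pics/{n}.npz")
    T=(X-hp(0,0))@np.array([ex,ey,ez]).T*1000; T[...,2]+=DZ*1000
    m=ok&(T[...,2]>132)&(T[...,2]<145)&(abs(T[...,0])<25)&(abs(T[...,1])<22); print(n,m.sum(),T[m].min(0).round(1),T[m].max(0).round(1),T[m].mean(0).round(1))
E
```

```text
w6 1033 [ -9.9  -9.5 132. ] [  9.3  10.3 142.4] [ -1.6   0.4 139.6]
w7 2718 [-10.7  -9.4 132. ] [  9.9  10.5 142.8] [ -2.5   0.5 139.2]
```

The post is centred to within 0.5 mm. I'll grip it and swing.

```bash
python3 - <<'E'
from h import *
manip.set_gripper(0.0,60); st("grip")
for a in np.arange(.1,.41,.1):
    manip.move_l(hp(a,.100),rot(YAW-a),max_speed=.06); 
    print(round(a,2)); st("")
    if np.linalg.norm(manip.current_force())>35 or manip.current_grip_width()<.15: print("STOP");break
snap("wrist","w8"); snap("side","d8")
im=cv2.imread("pics/w8.png"); s=cv2.imread("pics/d8.png")
cv2.imwrite("pics/c8.png",np.hstack([cv2.resize(im[100:350,60:435],(400,267)),cv2.resize(s[160:310,180:405],(400,267))]))
E
```

```text
grip t 18.2167 F(tote) [ 2.8 12.5  1.9] w 0.22 [ 0.5602 -0.1144  0.062 ]
0.1
 t 18.6 F(tote) [ 6.5  9.8 -0.6] w 0.218 [ 0.5494 -0.106   0.0621]
0.2
 t 18.9833 F(tote) [ 7.   8.5 -1.7] w 0.215 [ 0.5393 -0.0965  0.0621]
0.3
 t 19.3667 F(tote) [ 5.8  5.9 -1.6] w 0.22 [ 0.5301 -0.086   0.0621]
0.4
 t 19.75 F(tote) [6.1 3.6 0.1] w 0.22 [ 0.522  -0.0746  0.0621]
```

View pics/c8.png

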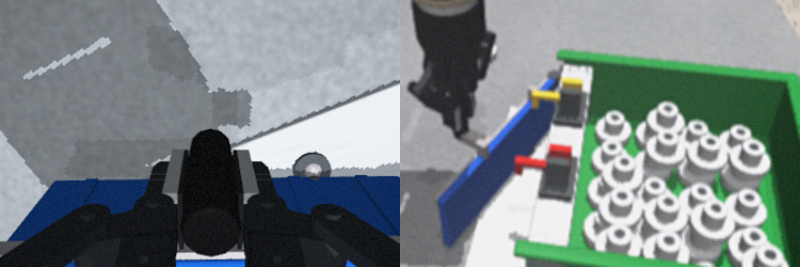

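The post stays between the pads and the gate follows, with its blue panel swung about 0.4 rad. Continuing to 1.42 rad.

```bash
python3 - <<'E'
from h import *
for a in list(np.arange(.52,1.4,.12))+[1.42]:
    manip.move_l(hp(a,.100),rot(YAW-a),max_speed=.06); 
    st(round(a,2))
    if np.linalg.norm(manip.current_force())>40 or manip.current_grip_width()<.15: print("STOP");break
manip.dwell(.5); st("rest")
for c in ("wrist","side","scene"): snap(c,c+"9")
im=cv2.imread("pics/wrist9.png"); s=cv2.imread("pics/side9.png"); q=cv2.imread("pics/scene9.png")
cv2.imwrite("pics/c9.png",np.hstack([cv2.resize(x,(266,200)) for x in (im,s,q)]))
cv2.imwrite("pics/c9b.png",np.hstack([cv2.resize(im[100:350,60:435],(400,267)),cv2.resize(s[160:310,140:365],(400,267))]))
for c,n in (("scene","bolt_bin"),("scene","spare_hub"),("scene","driver")):
    r=manip.look_for(c,n); print(n,[(np.round(x["at"],3).tolist(),round(x["confidence"],2)) for x in r[:2]])
p,X,ok=cloud("pics/wrist9.npz"); a=1.42
R=np.array([ex,ey,ez]); T=(X-HINGE)@R.T
b=p[...,2]; m=ok&(b>90)&(p[...,0]<60)&(T[...,2]<.1)&(T[...,2]>.02)&(np.linalg.norm(T[...,:2],axis=-1)<.26)
q=T[m]; print(m.sum()); v=cv2.fitLine(q[:,:2].astype(np.float32),cv2.DIST_HUBER,0,.01,.01).ravel(); print("gate angle",np.pi/2-abs(np.arctan2(v[1],-v[0])) if 0 else v)
E
```

```text
0.52 t 20.2833 F(tote) [4.9 2.9 2.8] w 0.218 [ 0.5137 -0.0598  0.0621]
0.64 t 20.7167 F(tote) [2.5 3.3 5.1] w 0.221 [ 0.5072 -0.0441  0.062 ]
0.76 t 21.15 F(tote) [ 1.5 -1.8  6. ] w 0.218 [ 0.5028 -0.0281  0.062 ]
0.88 t 21.5833 F(tote) [-0.5 -2.4  7.6] w 0.217 [ 0.5002 -0.0113  0.062 ]
1.0 t 22.0167 F(tote) [-2.7 -1.9 10.5] w 0.221 [0.4996 0.0057 0.062 ]
1.12 t 22.45 F(tote) [-5.5 -1.8 11.9] w 0.219 [0.5012 0.0225 0.062 ]
1.24 t 22.8833 F(tote) [-6.5 -1.8 13.7] w 0.215 [0.5047 0.0391 0.0619]
1.36 t 23.3167 F(tote) [-9.6 -0.5 15.7] w 0.217 [0.5102 0.0552 0.062 ]
1.42 t 23.6083 F(tote) [-10.2  -1.2  15.7] w 0.217 [0.5137 0.063  0.0619]
rest t 24.1083 F(tote) [-9.8 -0.8 15.8] w 0.219 [0.5136 0.0628 0.062 ]
bolt_bin [([0.596, -0.401, 0.03], 0.8)]
spare_hub [([0.553, 0.172, 0.014], 0.76), ([0.659, -0.062, 0.126], 0.3)]
driver [([0.786, 0.086, 0.033], 0.59)]
5617
gate angle [ 0.98398334  0.1782605  -0.04964698 -0.0027207 ]
```

View pics/c9.png

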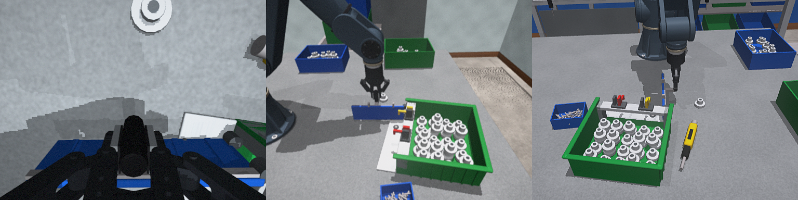

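View pics/c9b.png

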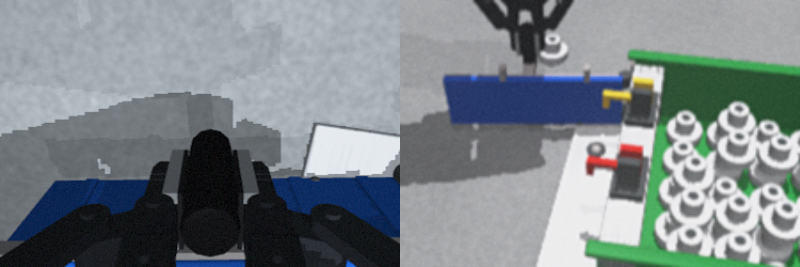

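The gate measures 1.39 rad and is still. The handle is between the pads at width 0.22 (about 19 mm), and the bystanders are within 5 mm of where they started. Handing in.

```bash
python3 - <<'E'
from h import *
st("pre"); print(manip.current_joint_vel().round(3)); manip.sign_off(); st("post")
E
```

```text
pre t 24.4083 F(tote) [-9.2 -0.7 15.5] w 0.219 [0.5136 0.0628 0.062 ]
[-0.    -0.001  0.001  0.001  0.001  0.002]
the job is handed in; nothing more can be done
the job is handed in; nothing more can be done
```

The gate is open and held. I squeezed the red catch home, then the yellow one, swung the gate past its detent, and handed in at 24.4 s still gripping the post handle.

- **Catches:** depth images showed both tabs fully home (about 10 mm of travel) with both pads touching. I held each squeeze for 0.7 s.
- **Gate:** it measured about 1.39 rad open in the wrist depth image. The arm was at rest, with the 60 N grip setting on the post and a grip width of about 19 mm. The wrist force was about 18 N.
- **Bystanders:** the last look put the bolt bin, screwdriver and loose hub within about 5 mm of where they started, roughly the network's accuracy.

**What disagreed:** the first red squeeze closed on air just above the lug and touched nothing. The wrist and scene cameras showed the real fingertips about 39 mm short of the reported TCP. I corrected the height by that amount for everything after, and red and yellow then each went home on that setting.

I had no direct reading of the finger forces on the catches or the handle. I inferred contact from grip width, wrist force and the pictures.

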